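# Call the helper and point out the tub to refill

### The job

Call the kitchen helper and show what to refill from where: push the red-balled call lever all the way over to its far side, then point down at the empty tub, holding the fingertips two to five centimetres above the middle of its opening for two seconds, then point the same way at the middle of the blue-lidded stock box and finish still pointing at it. So that nobody is misled, keep the fingertips at least ten centimetres above the other tubs and boxes whenever you pass over them. Do not touch, shift or pick up any of the tubs and boxes, the bowl or the soy bottle.

Things in the scene. Friction and masses are not known exactly. Their poses are not given: they have to be found in the camera images.
- call (a joint): the call lever's angle: 0 when it leans fully back towards the robot, 1.0 rad when fully over to its far side. It turns stiffly (about 1 N at the ball) and stays where it is left
- call_tip (a point): centre of the lever's red ball (26 mm across), 80 mm from the hinge along a 10 mm steel rod. It moves with the lever, between 38 mm on the near side and 38 mm on the far side of the hinge, at 92 mm height at either end and 102 mm midway
- call_base: the lever's grey block, 70 x 50 x 25 mm, fixed to the table. Origin: centre of its underside; the hinge lies 22 mm above it, along the block's y. The lever swings over from the block's -x side (near the robot) to its +x side; the block is yawed up to 0.4 rad either way
- tub_empty: the empty open steel tub, 112 (x) x 92 (y) x 55 mm high, walls 4 mm, nothing in it; loose. Origin: centre of its underside, on the table; z up.
- tub_empty_mouth (a point): centre of the empty tub's opening, at rim height (55 mm above the table); z up
- box_blue: the stock box with the blue lid: clear box, 112 (x) x 92 (y) x 90 mm high with its lid, green contents; loose. Origin: centre of its underside, on the table; z up.
- box_blue_top (a point): centre of the top face of the blue lid, 90 mm above the table; z up
- tub_salmon: open steel tub like the empty one, filled with orange salmon blocks to 41 mm. Origin: centre of its underside, on the table; z up.
- tub_cucumber: open steel tub like the empty one, filled with green cucumber to 40 mm. Origin: centre of its underside, on the table; z up.
- box_red: stock box like the blue-lidded one, but with a red lid and orange contents. Origin: centre of its underside, on the table; z up.
- box_white: stock box like the blue-lidded one, but with a white lid and yellow contents. Origin: centre of its underside, on the table; z up.
- dish: small blue ceramic bowl, 84 mm across, 40 mm high, a bystander. Origin: centre of its underside, on the table; z up.
- soy: small dark soy bottle with a red cap, 56 mm across, 120 mm high, a bystander. Origin: centre of its underside, on the table; z up.

How it is judged (in metres and radians):
On the way, in this order (a step that is already met when the one before it is completed fails the run):
1. the call lever is pushed fully over to its far side (value of joint call above 0.85 rad), for 0.2 s.
2. the fingertips point at the empty tub from just above, for at least 1.5 s (horizontal distance between the grasp point and tub_empty_mouth below 0.03 m and z of the grasp point in the frame of tub_empty_mouth between 0.02 and 0.09 m), for 1.5 s.
At the end, for the whole second after the job is handed in: the lever is over to the far side (beyond 0.85 of 1.0 rad); the grasp point (about 19 mm behind the fingertips) is within 30 mm sideways of the middle of the blue lid and 20 to 90 mm above it, touching nothing; every tub, box and bystander is within 12 mm of where it began (value of joint call above 0.85 rad and horizontal distance between the grasp point and box_blue_top below 0.03 m and z of the grasp point in the frame of box_blue_top between 0.02 and 0.09 m and distance of each of tub_empty, tub_salmon, tub_cucumber, box_blue, box_red, box_white, dish, soy from where it was at the start of the episode below 0.012 m).
It fails at once if the robot touches a tub, a stock box or a bystander (contact force between any of the fingers, the arm and tub_empty above 0.5 N or contact force between any of the fingers, the arm and tub_salmon above 0.5 N or contact force between any of the fingers, the arm and tub_cucumber above 0.5 N or contact force between any of the fingers, the arm and box_blue above 0.5 N or contact force between any of the fingers, the arm and box_red above 0.5 N or contact force between any of the fingers, the arm and box_white above 0.5 N or contact force between any of the fingers, the arm and dish above 0.5 N or contact force between any of the fingers, the arm and soy above 0.5 N).
It fails at once if a tub, a stock box or a bystander is shifted or lifted by more than 12 mm (distance of any of tub_empty, tub_salmon, tub_cucumber, box_blue, box_red, box_white, dish, soy from where it was at the start of the episode above 0.012 m).
It fails at once if the fingers point at a wrong tub or box (grasp point within 35 mm of its middle and less than 90 mm above its top) ((horizontal distance between the grasp point and tub_salmon below 0.035 m and z of the grasp point in the frame of tub_salmon below 0.145 m) or (horizontal distance between the grasp point and tub_cucumber below 0.035 m and z of the grasp point in the frame of tub_cucumber below 0.145 m) or (horizontal distance between the grasp point and box_red below 0.035 m and z of the grasp point in the frame of box_red below 0.18 m) or (horizontal distance between the grasp point and box_white below 0.035 m and z of the grasp point in the frame of box_white below 0.18 m)).
It also fails if it takes over 54 s, if anything falls off the work surface, if the arm or the gripper's body presses on something with over 40 N, if the wrist force passes 120 N, or if a joint passes its speed limit or range.

### The arm

A 6-joint arm with a two-finger parallel gripper is mounted at the origin on the work surface. World frame = base frame: x ahead of the robot, y to its left, z up, the work surface at z = 0. Lengths are in mm, angles in rad, forces in N, time in s.
With the tool pointing down it reaches from about 350 to 775 mm from the base axis. Payload 7.3 kg.
Tool frame: the origin (TCP) lies between the finger pads; the fingertips stand 25 mm ahead of it and the grasp point (between the pads) lies 6 mm ahead of it; z points along the fingers, y is the line along which they close (so a half turn about z gives the same grasp; the last joint's range is limited). The gripper opens to 92 mm and grips with 3 to 60 N. Pads are 19 mm wide; open, the fingers measure 130 mm over their backs; the gripper's body (75 mm by 190 mm) begins 47 mm behind the grasp point.
Start: joints at [-0.146, 0.342, 1.524, -0, 1.275, -0.146], TCP at [525.017, 0.02, 251.741] pointing down, gripper open.
Joint ranges: [-2.53, 2.53], [-0.77, 2.02], [0.04, 2.7], [-1, 4.14], [0.28, 2.66], [-3.11, 3.11]. Speed limits (rad/s): [2.57, 2.57, 3.14, 3.14, 3.14, 3.14].

### API

Orientations are given as [roll, pitch, yaw] about the fixed x, y, z axes, in that order (R = Rz(yaw) Ry(pitch) Rx(roll)).
In Python, from plant import bot gives the robot as it stands.
- The arm moves only by the tool play_rows, never from a script. Its argument "commands" is a list of rows, each an object of numbers: "x", "y", "z": the shift along the tool's x, y, z in m; "twist": the turn about the tool's z in degrees. In form: [{"x": .., "y": .., "z": .., "twist": ..}, ...]. A call has exactly 8 rows; each row is the pose to reach, as a shift and turn from the pose commanded when the call began, along the tool's axes at that moment; what a row does not reach only later rows make up. A row lasts 1/10 s, in which the tool goes at most 50 mm and 8.59 degrees, less where a joint would pass 70% of its speed; a pose out of reach is approached as far as the arm can. A call with a gripper value outside its range is refused whole. "jaw" is the closure, from 0 (fully open) to 1 (shut), set as the call begins (left out, the last holds). The fingers move at their own pace and stop on an object; the grip force is fixed at half the most. Time passes only in rows, so rows that repeat a pose let the fingers close, or fill a call up. It gives the time, the measured TCP pose, the force, the opening and the grip force at its end, in the units of the state.
- bot.get_obs(): the state, without advancing time (a new reading comes with each control period).
- bot.capture(name): name is "scene" or "side" or "wrist"; returns a dict with "pixels" (420x560x3 uint8, red, green, blue), "fx", "fy", "cx", "cy" (pixels), "eye" and "rotation" of the camera in the world. Camera axes: x right, y down, z forward; pixel columns grow to the right and rows downward; lengths in mm; the calibration is good to about 2 mm. A picture is of the moment at which its call begins. There is no depth.
- bot.close_job(): hands the job in; it is judged then, once.
The state is a dict: "time": time; "joint_positions": joint angles; "dq": joint speeds; "tau": joint torques, N m; "tool_pos": TCP position; "tcp_rot": TCP orientation; "contact_force": force on the tool from outside, world axes, zero at the start; "moment": the same for the moment, N m; "grip_width": finger opening in mm; "finger_force": force on a finger pad.
Only numpy, scipy, OpenCV 4.12 (cv2) and the standard library are available. Lean on these libraries where they do the work, as an engineer would, in place of code of your own. Each camera call takes 0.05 s, during which the arm holds its last target. There are 200 camera calls.

## Working session

There is one attempt and no reset: what is moved stays moved. The work goes in short steps, Python scripts to look and compute and a tool call to move; the robot and the scene stay as the last step left them, time stands still between calls to the robot, and variables do not carry over. Pictures are saved under pics/ and viewed, at most 10 in all, crops included, and the job is handed in when it is done.

Besides the shell and the picture viewer there is one more tool, called after "Emit:" as name(argument=value, ...), one argument or row to a line, values as JSON. play_rows: Moves the arm, as the interface text tells. Its arguments: {"type":"object","properties":{"commands":{"type":"array"},"jaw":{"type":"number"}},"required":["commands"]}

```bash
mkdir -p pics
python3 - <<'E'
from plant import bot
import cv2,pickle
o=bot.get_obs();print(o)
d={}
for n in("scene","side","wrist"):
    c=bot.capture(n);d[n]=c
    cv2.imwrite(f"pics/{n}0.png",c["pixels"][:,:,::-1]);print(n,c["fx"],c["cx"],c["cy"],c["eye"],c["rotation"])
pickle.dump(d,open("v0.pkl","wb"))
E
```

```text
{'time': 0.0, 'joint_positions': array([-1.45977985e-01,  3.42759112e-01,  1.52501395e+00,  1.71439749e-05,
        1.27541386e+00, -1.45992109e-01]), 'dq': array([ 1.24195918e-03, -7.12566147e-05, -5.41452140e-04, -1.83966065e-04,
       -1.09504053e-04,  8.00377430e-04]), 'tau': array([ 7.61924657e-04, -4.31245601e+01, -2.44219762e+01,  7.17750052e-02,
        5.59406646e-02, -1.04314388e-04]), 'tool_pos': array([5.24629327e+02, 9.31726148e-02, 2.51027126e+02]), 'tcp_rot': array([-3.14001773e+00, -2.48143906e-04,  1.57080525e+00]), 'contact_force': array([ 0.15883852,  0.42148157, -0.35701831]), 'moment': array([-0.01280932,  0.01586714, -0.01449812]), 'finger_force': 0.0, 'grip_width': 91.8385776513379}
scene 450.39213483954376 285.7244311543899 211.00223088901598 [1028.48645214  283.52343309 1065.91862476] [-2.60197394 -0.01028524  2.14215731]
side 434.8392576683364 277.9375929670416 207.41116427355595 [454.01450191 719.17051001 857.18418317] [-2.37626642 -0.01192399 -3.00490517]
wrist 351.6033658146679 280.5206960569249 216.78726985384233 [524.16205338  80.6564935  384.27245798] [ 2.83742052e+00  1.34882232e-03 -4.62324368e-04]
```

View pics/scene0.png

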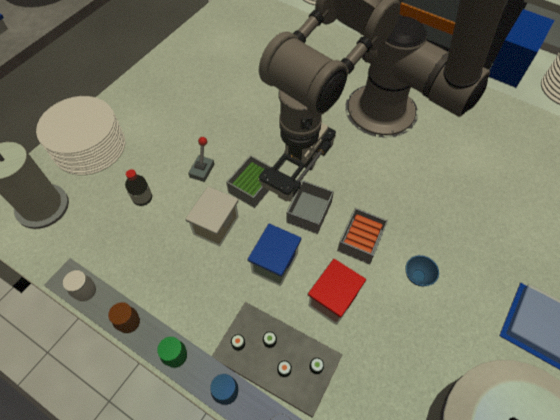

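View pics/side0.png

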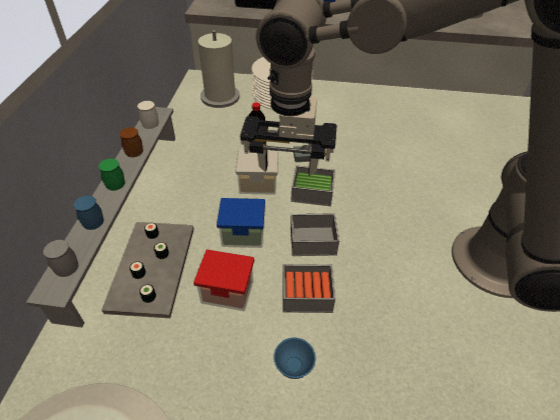

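The scene view shows the ball at about (203,141), block (201,168), empty tub mouth (311,203) and blue lid (275,250). In the side view the tub mouth is at (314,230), the blue lid at (242,213), and the gripper hides the lever.

```bash
cat > h.py <<'E'
import numpy as np
from scipy.spatial.transform import Rotation as R
def ray(c,p):
    d=np.array([(p[0]-c["cx"])/c["fx"],(p[1]-c["cy"])/c["fy"],1.])
    return np.array(c["eye"]),R.from_euler("xyz",c["rotation"]).apply(d)
def at(c,p,z):
    e,d=ray(c,p);return e+d*(z-e[2])/d[2]
def tri(*cp):
    A=np.zeros((3,3));b=np.zeros(3)
    for c,p in cp:
        e,d=ray(c,p);d=d/np.linalg.norm(d);M=np.eye(3)-np.outer(d,d);A+=M;b+=M@e
    return np.linalg.solve(A,b)
def proj(c,X):
    v=R.from_euler("xyz",c["rotation"]).inv().apply(np.array(X)-c["eye"])
    return c["fx"]*v[0]/v[2]+c["cx"],c["fy"]*v[1]/v[2]+c["cy"]
E
python3 - <<'E'
import pickle,cv2,numpy as np
from h import *
d=pickle.load(open("v0.pkl","rb"));s,t=d["scene"],d["side"]
np.set_printoptions(precision=1,suppress=True)
for n,a,b in [("tub",(311,203),(314,230)),("blue",(275,250),(242,213)),("red",(337,287),(225,271)),("salmon",(363,234),(308,284)),("cuc",(250,180),(314,182)),("dish",(423,268),(295,355))]: print(n,tri((s,a),(t,b)))
print("ball",at(s,(203,141),92),"base top",at(s,(201,165),25),"white",at(s,(213,209),90),"soycap",at(s,(131,174),120))
im=s["pixels"][110:300,100:400,::-1]
w=d["wrist"]["pixels"][:,:,::-1]
a=cv2.resize(im,(800,507),interpolation=cv2.INTER_CUBIC);cv2.imwrite("pics/sc.png",a)
E
```

```text
tub [451.1   5.5  43.5]
blue [631.8   9.4  78.3]
red [634.1 183.7  79.1]
salmon [453.2 163.9  37.5]
cuc [ 467.1 -184.    26.6]
dish [462.4 334.7  44.5]
ball [ 467.3 -338.    92. ] base top [ 501.6 -330.9   25. ] white [ 626.8 -181.3   90. ] soycap [ 670.2 -406.8  120. ]
```

View pics/wrist0.png

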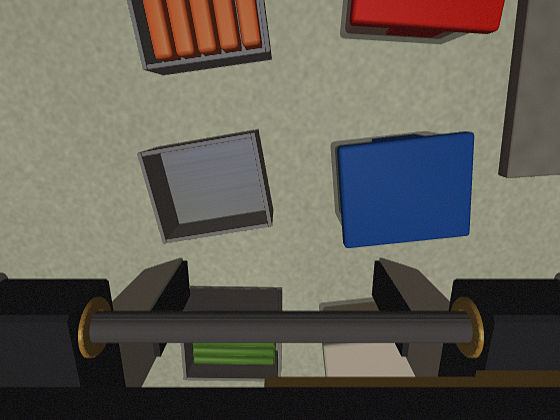

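View pics/sc.png

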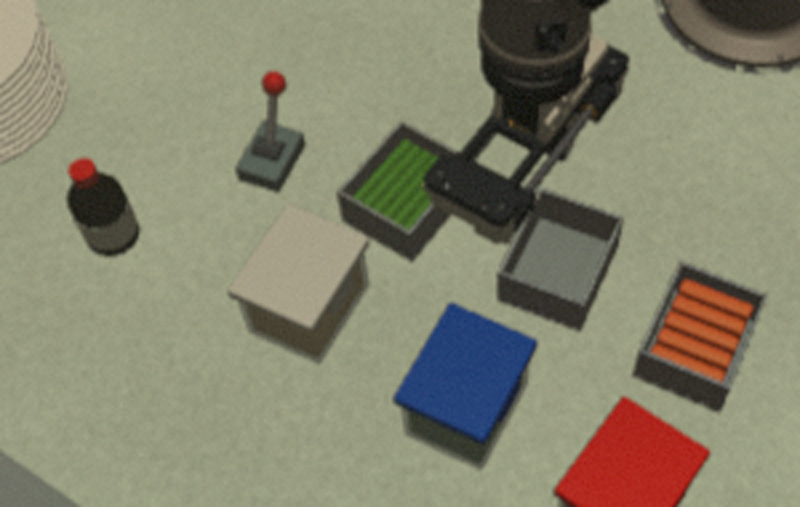

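The wrist view shows the empty tub mouth at (208,187), mean of its corners, and the blue lid at (406,190). In the crop, the lever leans towards the robot with the ball at about (274,83) and the rod foot at (268,150). Now I'll move behind the lever while staying high and closing the jaws.

Emit:
play_rows(
  commands=[
    {"x":-0.03,"y":-0.012,"z":0,"twist":0},
    {"x":-0.075,"y":-0.028,"z":0,"twist":0},
    {"x":-0.12,"y":-0.045,"z":0,"twist":0},
    {"x":-0.165,"y":-0.062,"z":0,"twist":0},
    {"x":-0.21,"y":-0.08,"z":0,"twist":0},
    {"x":-0.255,"y":-0.097,"z":0,"twist":0},
    {"x":-0.3,"y":-0.113,"z":0,"twist":0},
    {"x":-0.33,"y":-0.125,"z":0,"twist":0},
  ],
  jaw=1.0,
)

```text
time: 0.95
tool_pos: [398.6, -332.6, 251.5]
tcp_rot: [-3.141, 0.0, 1.569]
contact_force: [0.8, 0.2, 0.0]
grip_width: 32.0
finger_force: 0.0
```

Run:
```python
from plant import bot
import cv2,pickle
from h import *
np.set_printoptions(precision=1,suppress=True)
d=pickle.load(open("v0.pkl","rb"));s,t,w=d["scene"],d["side"],d["wrist"]
print("tub",tri((s,(310,200.5)),(w,(208,187))),tri((t,(314,227)),(w,(208,187))))
print("blue",tri((s,(275.1,249.7)),(w,(406,190))),tri((t,(242,213)),(w,(406,190))))
print("tub corners z55",[at(w,p,55)[:2] for p in((138,153),(258,130),(272,224),(164,242))])
print("blue z90",[at(w,p,90)[:2] for p in((337,147),(473,132),(469,235),(346,247))])
c=bot.capture("wrist");pickle.dump(c,open("w1.pkl","wb"))
cv2.imwrite("pics/w1.png",c["pixels"][:,:,::-1]);o=bot.get_obs();print(o["tool_pos"],o["grip_width"],c["eye"])
# red blob of ball in both
for n,q in(("w",c),("s",bot.capture("scene")),("side",bot.capture("side"))):
    p=q["pixels"].astype(int);m=((p[...,0]>110)&(p[...,1]<60)&(p[...,2]<60)).astype(np.uint8)
    k,l,st,ce=cv2.connectedComponentsWithStats(m)
    print(n,[(st[i][4],ce[i]) for i in range(1,k) if st[i][4]>15])
```

```text
tub [456.8   6.8  65.4] [453.5   6.7  53.8]
blue [633.7  10.9  83.1] [632.2  11.   82.1]
tub corners z55 [array([391.3,  39.4]), array([503.2,  60.2]), array([515.2, -30.2]), array([406.6, -49.3])]
blue z90 [array([570.4,  48.7]), array([680.6,  60.7]), array([691.7, -28.7]), array([582.7, -40.3])]
[ 397.3 -336.   251.3] 28.406045590032274 [ 398.1 -252.   384.6]
w [(np.int32(491), array([364.1, 211.2]))]
s [(np.int32(34), array([202.1, 139.6])), (np.int32(54), array([130.5, 173.3])), (np.int32(1750), array([336.9, 287. ]))]
side [(np.int32(25), array([255.9, 104.6])), (np.int32(33), array([318.8, 130.2])), (np.int32(1789), array([224.5, 270.4]))]
```

View pics/w1.png

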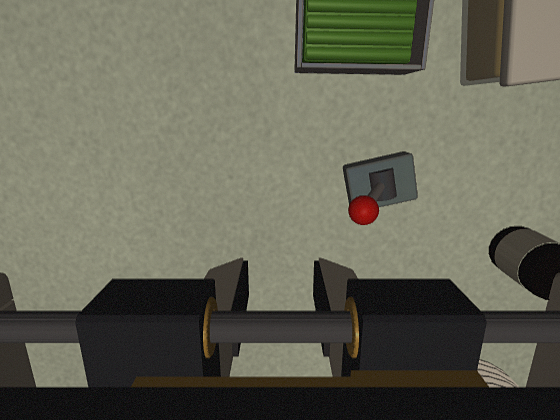

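The wrist view shows the ball at (364,211) and the grey block centred near (381,181), top edge running (345,166) to (409,153).

Run:
```python
from plant import bot
import pickle
from h import *
np.set_printoptions(precision=1,suppress=True)
d=pickle.load(open("v0.pkl","rb"));s,t=d["scene"],d["side"];w=pickle.load(open("w1.pkl","rb"))
B=((w,(364.1,210.7)),(s,(202.5,140.5)),(t,(318.8,130.2)))
b=tri(*B);print("ball",b,tri(*B[:2]),[proj(c,b) for c,_ in B],at(w,(364.1,211),92))
print("base",tri((w,(381,182)),(s,(200.5,166.5))),at(w,(382,182),25))
a,e=at(w,(346,165),25),at(w,(409,153),25);print("edge",a,e,np.linalg.norm(e-a),np.arctan2(*(e-a)[1::-1]))
o=bot.get_obs();print(o["tool_pos"],o["grip_width"],o["time"])
```

```text
ball [ 469.1 -337.6   95.1] [ 469.2 -337.4   96.5] [(np.float64(363.5417902890225), np.float64(210.6345866988665)), (np.float64(202.55452914724526), np.float64(140.74187605646776)), (np.float64(318.7872782730515), np.float64(129.95954187822628))] [ 470.3 -338.9   92. ]
base [ 504.2 -329.6   21. ] [ 503.3 -327.4   25. ]
edge [ 464.9 -309.6   25. ] [ 528.2 -297.5   25. ] 64.37469413244472 0.18829560460336855
[ 399.  -331.4  251.2] 20.084854466063227 1.1
```

Emit:
play_rows(
  commands=[
    {"x":-0.008,"y":0.005,"z":0.015,"twist":0},
    {"x":-0.008,"y":0.01,"z":0.04,"twist":0},
    {"x":-0.008,"y":0.015,"z":0.07,"twist":0},
    {"x":-0.008,"y":0.02,"z":0.1,"twist":0},
    {"x":-0.008,"y":0.02,"z":0.125,"twist":0},
    {"x":-0.008,"y":0.02,"z":0.145,"twist":0},
    {"x":-0.008,"y":0.02,"z":0.154,"twist":0},
    {"x":-0.008,"y":0.02,"z":0.154,"twist":0},
  ],
  jaw=1.0,
)

```text
time: 1.9
tool_pos: [420.0, -336.6, 96.1]
tcp_rot: [-3.14, -0.002, 1.572]
contact_force: [0.7, -0.1, 0.4]
grip_width: 0.4
finger_force: 0.0
```

Emit:
play_rows(
  commands=[
    {"x":0,"y":0.008,"z":0,"twist":0},
    {"x":0,"y":0.018,"z":0,"twist":0},
    {"x":0.002,"y":0.028,"z":0,"twist":0},
    {"x":0.004,"y":0.038,"z":0,"twist":0},
    {"x":0.006,"y":0.048,"z":0,"twist":0},
    {"x":0.009,"y":0.058,"z":0,"twist":0},
    {"x":0.011,"y":0.068,"z":0,"twist":0},
    {"x":0.013,"y":0.075,"z":0,"twist":0},
  ],
)

```text
time: 2.7
tool_pos: [496.0, -324.6, 97.5]
tcp_rot: [3.142, -0.0, 1.571]
contact_force: [-1.0, -0.5, -0.7]
grip_width: 0.4
finger_force: 0.4
```

Run:
```python
from plant import bot
import cv2,pickle
from h import *
c=bot.capture("scene");w=bot.capture("wrist");o=bot.get_obs();print(o["tool_pos"],o["contact_force"],o["grip_width"])
cv2.imwrite("pics/p1.png",np.hstack([cv2.resize(c["pixels"][100:220,130:290],(400,300)),cv2.resize(w["pixels"],(400,300))])[:,:,::-1])
```

```text
[ 496.04493761 -324.55754841   97.51247775] [-0.11988306 -0.84482096  0.51959805] 0.5740281906211041
```

View pics/p1.png

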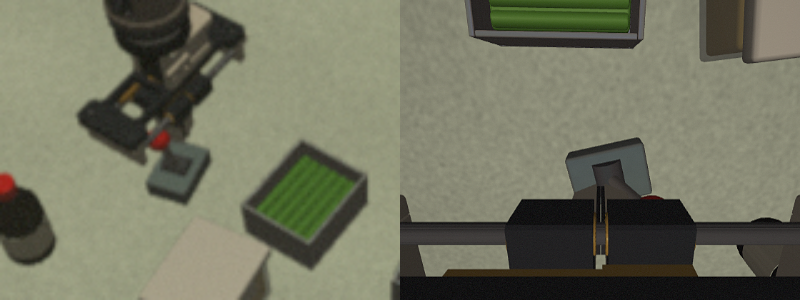

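The ball (160,140 in the left crop) is against the finger and the lever is leaning over. I'll push the last part slowly.

Emit:
play_rows(
  commands=[
    {"x":0.0005,"y":0.002,"z":0,"twist":0},
    {"x":0.001,"y":0.004,"z":0,"twist":0},
    {"x":0.001,"y":0.006,"z":0,"twist":0},
    {"x":0.002,"y":0.008,"z":0,"twist":0},
    {"x":0.002,"y":0.009,"z":0,"twist":0},
    {"x":0.002,"y":0.01,"z":0,"twist":0},
    {"x":0.003,"y":0.011,"z":0,"twist":0},
    {"x":0.003,"y":0.012,"z":0,"twist":0},
  ],
)

```text
time: 3.6
tool_pos: [507.0, -321.9, 97.7]
tcp_rot: [3.142, -0.0, 1.571]
contact_force: [-1.6, 0.3, -0.9]
grip_width: 0.1
finger_force: 0.5
```

Run:
```python
from plant import bot
import cv2
from h import *
c=bot.capture("scene");o=bot.get_obs();print(o["tool_pos"],o["contact_force"])
for q in(c,bot.capture("side")):
    p=q["pixels"].astype(int);m=((p[...,0]>90)&(p[...,1]<60)&(p[...,2]<60)).astype(np.uint8)
    k,l,st,ce=cv2.connectedComponentsWithStats(m)
    print([(st[i][4],ce[i],at(q,ce[i],92)) for i in range(1,k) if 8<st[i][4]<300],proj(q,(541,-321.5,92)))
```

```text
[ 507.19175272 -321.88214012   97.73609379] [-0.68654906  0.07017617  0.26093295]
[(np.int32(37), array([192.24324324, 159.16216216]), array([ 532.96857357, -323.21482719,   92.        ])), (np.int32(58), array([130.55172414, 173.44827586]), array([ 658.93826898, -429.49140856,   92.        ])), (np.int32(49), array([367.3877551 , 224.51020408]), array([454.6221767 , 167.42500858,  92.        ])), (np.int32(50), array([364.84, 230.64]), array([473.46512112, 170.14913206,  92.        ])), (np.int32(48), array([362.125     , 236.77083333]), array([492.23369351, 172.48816825,  92.        ])), (np.int32(48), array([359.10416667, 242.89583333]), array([511.09622537, 174.16043455,  92.        ]))] (np.float64(190.85903046882007), np.float64(161.4357163351072))
[(np.int32(31), array([256.29032258, 105.12903226]), array([ 673.44427071, -442.77294697,   92.        ])), (np.int32(42), array([128.07142857, 133.        ]), array([1015.91973235, -242.6632442 ,   92.        ])), (np.int32(40), array([295.175, 131.275]), array([ 537.31951021, -324.88797019,   92.        ])), (np.int32(15), array([122.53333333, 132.06666667]), array([1033.39547847, -244.52621628,   92.        ])), (np.int32(11), array([320.45454545, 278.72727273]), array([427.91103005, 183.23514334,  92.        ])), (np.int32(13), array([303.92307692, 289.61538462]), array([459.90968832, 215.14840411,  92.        ])), (np.int32(16), array([321.5, 290. ]), array([423.84050396, 210.84338969,  92.        ])), (np.int32(11), array([312.63636364, 289.54545455]), array([442.0794896, 212.3828608,  92.       ]))] (np.float64(293.80101138893485), np.float64(131.84550896304947))
```

Emit:
play_rows(
  commands=[
    {"x":0,"y":0.001,"z":0,"twist":0},
    {"x":0,"y":0.002,"z":0,"twist":0},
    {"x":0,"y":0.003,"z":0,"twist":0},
    {"x":0,"y":0.004,"z":0,"twist":0},
    {"x":0,"y":0.005,"z":0,"twist":0},
    {"x":0,"y":0.005,"z":0,"twist":0},
    {"x":0,"y":0.005,"z":0,"twist":0},
    {"x":0,"y":0.005,"z":0,"twist":0},
  ],
)

```text
time: 4.5
tool_pos: [511.9, -322.0, 97.7]
tcp_rot: [-3.141, -0.0, 1.571]
contact_force: [-1.7, 0.5, 0.2]
grip_width: 0.7
finger_force: 1.1
```

Emit:
play_rows(
  commands=[
    {"x":0,"y":0.001,"z":0,"twist":0},
    {"x":0,"y":0.002,"z":0,"twist":0},
    {"x":0,"y":0.003,"z":0,"twist":0},
    {"x":0,"y":0.004,"z":0,"twist":0},
    {"x":0,"y":0.004,"z":0,"twist":0},
    {"x":0,"y":0.004,"z":0,"twist":0},
    {"x":0,"y":0.004,"z":0,"twist":0},
    {"x":0,"y":0.004,"z":0,"twist":0},
  ],
)

```text
time: 5.3
tool_pos: [512.5, -321.9, 97.5]
tcp_rot: [-3.134, -0.002, 1.571]
contact_force: [-16.9, -1.6, 6.1]
grip_width: 0.4
finger_force: 8.4
```

Run:
```python
from plant import bot
import cv2
from h import *
o=bot.get_obs();print(o["tool_pos"],o["contact_force"])
P=[]
for q in(bot.capture("scene"),bot.capture("side")):
    p=q["pixels"].astype(int);m=((p[...,0]>90)&(p[...,1]<60)&(p[...,2]<60)).astype(np.uint8)
    k,l,st,ce=cv2.connectedComponentsWithStats(m);a=np.array(proj(q,(541,-321.5,92)))
    i=min(range(1,k),key=lambda i:np.linalg.norm(ce[i]-a));print(st[i],ce[i],at(q,ce[i],92));P.append((q,ce[i]))
print(tri(*P))
```

```text
[ 512.5310068  -321.9370984    97.52512363] [-16.87233859  -1.56888028   6.09081871]
[187 157   8   8  45] [190.97777778 160.84444444] [ 539.27108856 -322.48727754   92.        ]
[290 129   8   7  44] [293.56818182 132.09090909] [ 541.54159532 -320.20593336   92.        ]
[ 540.78717832 -320.9141104    92.72602557]
```

The lever is on its stop: the ball is at (541,-321,93) and the force reads 17 N. Now retreat, rise, and go to the empty tub.

Emit:
play_rows(
  commands=[
    {"x":0,"y":-0.015,"z":0,"twist":0},
    {"x":0,"y":-0.035,"z":0,"twist":0},
    {"x":0,"y":-0.046,"z":-0.02,"twist":0},
    {"x":0,"y":-0.046,"z":-0.055,"twist":0},
    {"x":0,"y":-0.046,"z":-0.09,"twist":0},
    {"x":0,"y":-0.046,"z":-0.125,"twist":0},
    {"x":0,"y":-0.046,"z":-0.15,"twist":0},
    {"x":0,"y":-0.046,"z":-0.154,"twist":0},
  ],
)

```text
time: 6.2
tool_pos: [471.6, -323.0, 255.8]
tcp_rot: [3.135, 0.005, 1.571]
contact_force: [-0.2, -1.2, -0.6]
grip_width: 0.4
finger_force: 0.0
```

Emit:
play_rows(
  commands=[
    {"x":0.03,"y":-0.002,"z":0,"twist":0},
    {"x":0.075,"y":-0.004,"z":0,"twist":0},
    {"x":0.12,"y":-0.006,"z":0,"twist":0},
    {"x":0.165,"y":-0.009,"z":0,"twist":0},
    {"x":0.21,"y":-0.011,"z":0,"twist":0},
    {"x":0.255,"y":-0.013,"z":0,"twist":0},
    {"x":0.3,"y":-0.015,"z":0,"twist":0},
    {"x":0.328,"y":-0.015,"z":0,"twist":0},
  ],
)

```text
time: 7.0
tool_pos: [454.3, 8.8, 251.0]
tcp_rot: [-3.141, -0.001, 1.572]
contact_force: [0.2, -0.1, -0.2]
grip_width: 0.1
finger_force: 0.0
```

Run:
```python
from plant import bot
import cv2
from h import *
np.set_printoptions(precision=1,suppress=True)
print(bot.get_obs()["tool_pos"])
w=bot.capture("wrist");q=bot.capture("scene")
p=q["pixels"].astype(int);m=((p[...,0]>90)&(p[...,1]<60)&(p[...,2]<60)).astype(np.uint8)
k,l,st,ce=cv2.connectedComponentsWithStats(m);a=np.array(proj(q,(541,-321.5,92)))
i=min(range(1,k),key=lambda i:np.linalg.norm(ce[i]-a));print(st[i],at(q,ce[i],92))
p=w["pixels"].astype(int);m=((p[...,2]>90)&(p[...,0]<60)).astype(np.uint8)
k,l,st,ce=cv2.connectedComponentsWithStats(m);i=1+np.argmax(st[1:,4]);print("blue",st[i],ce[i],at(w,ce[i],90))
im=np.ascontiguousarray(w["pixels"][:,:,::-1])
for X in((454.5,5.5,55),(631.5,10,90)): cv2.drawMarker(im,tuple(int(round(v)) for v in proj(w,X)),(0,255,255),0,12)
cv2.imwrite("pics/w2.png",im)
```

```text
[454.3   8.8 251. ]
[187 158   9   7  45] [ 540.  -323.6   92. ]
blue [  422   144   135   113 12823] [486.6 200.1] [631.5  12.6  90. ]
```

View pics/w2.png

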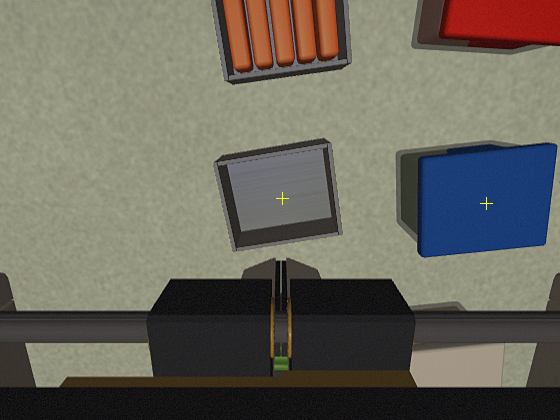

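The marks sit on the middles of the tub (282,198) and the blue lid (486,203), and the lever stays over. Descend over the tub and hold.

Emit:
play_rows(
  commands=[
    {"x":0,"y":0,"z":0.015,"twist":0},
    {"x":0,"y":0,"z":0.04,"twist":0},
    {"x":0,"y":0,"z":0.07,"twist":0},
    {"x":0,"y":0,"z":0.1,"twist":0},
    {"x":0,"y":0,"z":0.12,"twist":0},
    {"x":0,"y":0,"z":0.131,"twist":0},
    {"x":0,"y":0,"z":0.136,"twist":0},
    {"x":0,"y":0,"z":0.136,"twist":0},
  ],
)

```text
time: 7.9
tool_pos: [455.1, 5.7, 115.5]
tcp_rot: [-3.141, -0.0, 1.57]
contact_force: [0.2, -0.2, 0.1]
grip_width: 0.6
finger_force: 0.0
```

Emit:
play_rows(
  commands=[
    {"x":0,"y":0,"z":0,"twist":0},
    {"x":0,"y":0,"z":0,"twist":0},
    {"x":0,"y":0,"z":0,"twist":0},
    {"x":0,"y":0,"z":0,"twist":0},
    {"x":0,"y":0,"z":0,"twist":0},
    {"x":0,"y":0,"z":0,"twist":0},
    {"x":0,"y":0,"z":0,"twist":0},
    {"x":0,"y":0,"z":0,"twist":0},
  ],
)

```text
time: 8.7
tool_pos: [455.0, 6.0, 115.7]
tcp_rot: [3.142, 0.0, 1.571]
contact_force: [-0.1, -0.5, -0.6]
grip_width: 0.4
finger_force: 0.0
```

Emit:
play_rows(
  commands=[
    {"x":0,"y":0,"z":0,"twist":0},
    {"x":0,"y":0,"z":0,"twist":0},
    {"x":0,"y":0,"z":0,"twist":0},
    {"x":0,"y":0,"z":0,"twist":0},
    {"x":0,"y":0,"z":0,"twist":0},
    {"x":0,"y":0,"z":0,"twist":0},
    {"x":0,"y":0,"z":0,"twist":0},
    {"x":0,"y":0,"z":0,"twist":0},
  ],
)

```text
time: 9.5
tool_pos: [455.0, 6.0, 115.7]
tcp_rot: [3.141, 0.0, 1.571]
contact_force: [-0.0, 0.2, -0.1]
grip_width: 0.5
finger_force: 0.0
```

Emit:
play_rows(
  commands=[
    {"x":0,"y":0,"z":0,"twist":0},
    {"x":0,"y":0,"z":0,"twist":0},
    {"x":0,"y":0,"z":0,"twist":0},
    {"x":0,"y":0,"z":0,"twist":0},
    {"x":0,"y":0,"z":0,"twist":0},
    {"x":0,"y":0,"z":0,"twist":0},
    {"x":0,"y":0,"z":0,"twist":0},
    {"x":0,"y":0,"z":0,"twist":0},
  ],
)

```text
time: 10.3
tool_pos: [455.0, 6.0, 115.7]
tcp_rot: [3.142, 0.0, 1.571]
contact_force: [0.3, -0.1, -0.3]
grip_width: 0.3
finger_force: 0.0
```

Emit:
play_rows(
  commands=[
    {"x":0,"y":0,"z":-0.02,"twist":0},
    {"x":0,"y":0,"z":-0.06,"twist":0},
    {"x":0,"y":0,"z":-0.1,"twist":0},
    {"x":0.001,"y":0.03,"z":-0.115,"twist":0},
    {"x":0.003,"y":0.075,"z":-0.115,"twist":0},
    {"x":0.004,"y":0.12,"z":-0.115,"twist":0},
    {"x":0.005,"y":0.16,"z":-0.115,"twist":0},
    {"x":0.005,"y":0.176,"z":-0.115,"twist":0},
  ],
)

```text
time: 11.1
tool_pos: [633.7, 11.1, 229.8]
tcp_rot: [3.141, -0.0, 1.571]
contact_force: [-0.9, 0.1, 0.5]
grip_width: 0.4
finger_force: 0.0
```

Emit:
play_rows(
  commands=[
    {"x":0,"y":0,"z":0.01,"twist":0},
    {"x":0,"y":0,"z":0.025,"twist":0},
    {"x":0,"y":0,"z":0.045,"twist":0},
    {"x":0,"y":0,"z":0.06,"twist":0},
    {"x":0,"y":0,"z":0.07,"twist":0},
    {"x":0,"y":0,"z":0.077,"twist":0},
    {"x":0,"y":0,"z":0.08,"twist":0},
    {"x":0,"y":0,"z":0.08,"twist":0},
  ],
)

```text
time: 11.9
tool_pos: [630.9, 11.0, 150.8]
tcp_rot: [3.142, 0.0, 1.571]
contact_force: [-0.3, 0.2, -0.7]
grip_width: 0.4
finger_force: 0.0
```

Emit:
play_rows(
  commands=[
    {"x":0,"y":0,"z":0,"twist":0},
    {"x":0,"y":0,"z":0,"twist":0},
    {"x":0,"y":0,"z":0,"twist":0},
    {"x":0,"y":0,"z":0,"twist":0},
    {"x":0,"y":0,"z":0,"twist":0},
    {"x":0,"y":0,"z":0,"twist":0},
    {"x":0,"y":0,"z":0,"twist":0},
    {"x":0,"y":0,"z":0,"twist":0},
  ],
)

```text
time: 12.7
tool_pos: [631.0, 11.0, 150.7]
tcp_rot: [3.142, 0.0, 1.571]
contact_force: [-0.3, -0.2, -0.3]
grip_width: -0.1
finger_force: 0.0
```

Run:
```python
from plant import bot
import cv2
from h import *
o=bot.get_obs();print(o["tool_pos"],o["contact_force"])
s=bot.capture("scene");t=bot.capture("side")
cv2.imwrite("pics/f.png",np.hstack([s["pixels"][90:330,90:450],t["pixels"][80:320,140:500]])[:,:,::-1])
```

```text
[631.03902299  11.01457652 150.73428116] [-0.28397191 -0.18583709 -0.34238182]
```

View pics/f.png

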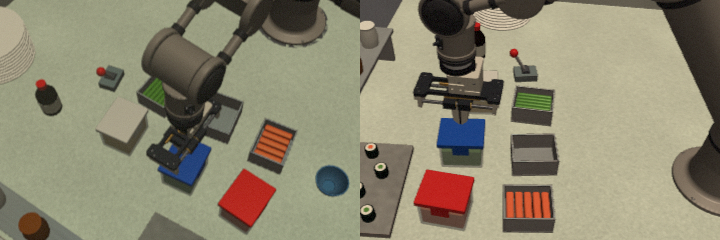

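The lever (ball at (100,71) left, (514,53) right) is over to its far side. The fingertips are just above the middle of the blue lid (about (460,120) right), and nothing has moved.

```bash
python3 -c "
from plant import bot
print(bot.close_job())"
```

```text
the job is handed in; nothing more can be done
None
```

I pushed the call lever fully over, held the fingertips about 36 mm above the middle of the empty tub for over two seconds, and handed the job in with the arm pointing about 36 mm above the middle of the blue lid, with no contact seen on the tubs, boxes, bowl or bottle; the hand-in gave no verdict.

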